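# Slide the sample carriage of an optical bench up to its stop

## Task

On the optical rail, bring the sample carriage (the long one that carries the glass cuvette) up to the stop block: press the pad in the middle of the carriage down to free its brake, keep it down while you push the carriage along the rail until its front end rests gently against the stop, then let the pad come up so that the brake holds it there. It is fingertip work, with nothing to grip or lift: do not drag the carriage against its brake, do not touch the cuvette, and leave the lens carriage and everything else on the bench where it is.

Things in the scene. Friction and masses are not known exactly. Their poses are not given: they have to be found in the camera images.
- rail: the optical rail, a T-slot aluminium extrusion 80 mm wide and 740 mm long on two steel feet, fixed to the bench, with a scale along its front edge; a grey lamp head (to 154 mm above the bench) sits on its -y end and a white detector head (to 132 mm) on its +y end, each taking 90 mm of its length. Origin: under the rail's middle, on the bench; y runs along the rail from lamp to detector, x across it, away from the robot, z up. The rail's top is 50 mm above the bench
- cell_carriage (a joint): how far in m the sample carriage has moved along the rail since the start: 0 where it stood at first, growing towards the detector (rail +y). The carriage is a dark steel saddle 150 mm long along the rail, 92 mm wide, its flat top 66 mm above the bench, captive on the rail (it cannot be lifted). Its brake holds it against some 20 to 30 N; with the brake free it slides with about 1 N
- cell_pad (a joint): how far the sample carriage's press pad is down, in m: about 0 (within 1 mm) when up with the brake on, 0.008 at its lower end stop. It is sprung: it takes about 6 N to lower it and 7 to 8 N to hold it at the bottom; the brake lets go from about 3 mm down, and 5 to 8 mm down it is quite free
- cell_pad_top (a point): centre of the upper face of the sample carriage's press pad, a grey square plate 46 x 46 mm in the middle of the carriage, 84 mm above the bench when up. A ridge 5 mm wide and 3 mm high runs across each of its two ends (towards lamp and detector), leaving 36 mm of flat between them along the rail. The axes are the rail's; the point goes down with the pad. The pad stands 10 mm clear of the saddle
- carriage_front (a point): middle of the sample carriage's front end face (the end towards the detector), 75 mm along the rail from the pad's centre, 58 mm above the bench; axes as the rail's. This face comes to rest against the stop
- cell_seat (a point): floor of the well in the cell holder, a black block 40 mm wide, 30 mm along the rail, 48 mm high over the saddle's underside (top 98 mm above the bench), on the front part of the carriage, its centre 59 mm from the pad's centre towards the detector
- cuvette: glass cuvette 12.5 x 12.5 x 47 mm standing loose in the cell holder's well, its white lid reaching 118 mm above the bench; origin at the centre of its underside, z up. Goes along with the carriage; not to be touched
- stop: the stop, a steel clamp block 96 mm wide across the rail, 26 mm along it, with a small black thumbscrew on top (to 93 mm above the bench) and a black line along its face's edge; fixed on the rail between the sample carriage and the detector. Axes as the rail's
- stop_face (a point): middle of the stop's face that looks towards the sample carriage, 58 mm above the bench; axes as the rail's (y points away from the carriage). The carriage is home when carriage_front meets it
- lens_carriage (a joint): how far in m the other carriage has moved along the rail since the start; it is 90 mm long, with a round lens mount and its own pad, between the sample carriage and the lamp; to be left alone
- lens_pad_top (a point): centre of the upper face of the lens carriage's press pad, of the same kind and height as the sample carriage's
- reagent: bystander: amber bottle, 52 mm across, 115 mm high, behind the rail; origin at the centre of its underside
- beaker: bystander: glass cup, 60 mm across, 75 mm high, behind the rail; origin at the centre of its underside
- driver: bystander: black-handled screwdriver 160 mm long lying roughly along the rail in front of it; origin under its middle, x towards its tip
- spare_ring: bystander: black lens retaining ring, 50 mm across, 12 mm high, lying in front of the rail; origin at the centre of its underside

How it is judged:
By the outcome, as a careful person would: the job done as asked, in the order asked, and still so for the second after the job is handed in, with the robot touching nothing.
It also fails if it takes over 40 s, if anything falls off the work surface, if the arm or the gripper's body presses on something with over 40 N, if the wrist force passes 120 N, or if a joint passes its speed limit or range.

## Robot

A 6-joint arm with a two-finger parallel gripper is mounted at the origin on the work surface. World frame = base frame: x ahead of the robot, y to its left, z up, the work surface at z = 0. Lengths are in m, angles in rad, forces in N, time in s.
With the tool pointing down it reaches from about 0.25 to 0.775 m from the base axis. Payload 4 kg.
Tool frame: the origin (TCP) lies midway between the tips of the shut fingers; the grasp point (between the pads) lies 19 mm behind it; z points along the fingers, y is the line along which they close (so a half turn about z gives the same grasp; the last joint's range is limited). The gripper opens to 85 mm and grips with 20 to 120 N. Pads are 22 mm wide; open, the fingers measure 114 mm over their backs; the gripper's body (76 mm by 85 mm) begins 54 mm behind the grasp point. The pads swing forward as they close: fully open they stand 13 mm farther back than shut.
Start: joints at [1.18, 0.087, 1.371, -0, 1.684, -0.103], TCP at [0.156, 0.527, 0.231] pointing down, gripper open.
Joint ranges: [-3.1, 3.1], [-0.76, 2.03], [0.27, 2.55], [-1.08, 4.22], [0.17, 2.65], [-2.57, 2.57]. Speed limits (rad/s): [2.79, 2.79, 3.14, 3.14, 3.14, 3.14].

## Interface

Orientations are given as a rotation vector (axis times angle).
In Python, from station import status, optics, close_job gives the robot as it stands.
- The arm moves only by the tool apply_moves, never from a script. Its arguments are lists of equal length, an entry for each row: "offset": the shift along the tool's x, y, z in m, a list of three; "rotation": the turn, a rotation vector about the tool's x, y, z in degrees, a list of three; "claw": the finger opening in m, from 0 to 0.0854. A call has 1 to 5 rows; each row is the pose to reach, as a shift and turn from the pose commanded when the call began, along the tool's axes at that moment; what a row does not reach only later rows make up. A row lasts 1/8 s, in which the tool goes at most 62.5 mm and 10.7 degrees, less where a joint would pass 70% of its speed; a pose out of reach is approached as far as the arm can. A call with a gripper value outside its range is refused whole. The fingers move at their own pace and stop on an object; "grip_force" is the grip in N (left out, the last holds). Time passes only in rows, so rows that repeat a pose let the fingers close. It gives the time, the measured TCP pose, the force, the opening and the grip force at its end, in the units of the state.
- status.get_obs(): the state, without advancing time (a new reading comes with each control period).
- optics.camera(name): name is "side" or "top" or "wrist"; returns the picture (480x640x3 uint8, red, green, blue); there is no depth.
- optics.get_calibration(name): a dict with "fx", "fy", "cx", "cy" (pixels), "k1" (the pictures are not rectified: a ray, as slopes to the right and down, at radius r is drawn at 1 + k1 r^2 times it, then the intrinsics apply), "world_to_cam" (4x4, takes a point from world to camera coordinates). Camera axes: x right, y down, z forward; pixel columns grow to the right and rows downward; lengths in m; the calibration is good to about 2 mm. A picture is of the moment at which its call begins: read the wrist's pose just before it. get_calibration takes no time and is no camera call; for the wrist camera it gives the pose at the moment of the call.
- close_job(): hands the job in; it is judged then, once.
Trained networks look in the newest picture that a camera, given by its name, has taken for a name from the list of things; names that differ only in an ending like _2 or _b are one class to them, and where a whole thing is asked for, a point or a joint stands for the part that bears it (a point fixed in the world has none). Each returns a list of dicts, best first, with "confidence" (0 to 1); they miss things now and then, are a little off and sometimes report something else, mostly with a low value. They report only what shows in the picture. A call takes as long as a camera call.
- optics.outline_of(query, camera): "region" (480x640 bool, what is visible of it) and "uv" ([column, row] in pixels, amid what is visible of it).
- optics.place_of(query, camera): "uv" ([column, row] in pixels: a listed point, or the origin of a listed thing).
The state is a dict: "time": time; "q": joint angles; "dq": joint speeds; "joint_efforts": joint torques, N m; "position": TCP position; "eef_rot": TCP orientation; "wrist_force": force on the tool from outside, world axes, zero at the start; "torque": the same for the moment, N m; "width": opening from 0.0 (shut) to 1.0 (fully open); "finger_force": force on a finger pad.
Only numpy, scipy, OpenCV 4.12 (cv2) and the standard library are available. Lean on these libraries where they do the work, as an engineer would, in place of code of your own. Each camera call takes 0.05 s, during which the arm holds its last target. There are 200 camera calls.

## Working session

There is one attempt and no reset: what is moved stays moved. The work goes in short steps, Python scripts to look and compute and a tool call to move; the robot and the scene stay as the last step left them, time stands still between calls to the robot, and variables do not carry over. Pictures are saved under pics/ and viewed, at most 10 in all, crops included, and the job is handed in when it is done.

Besides the shell and the picture viewer there is one more tool, called after "Request:" as name(argument=value, ...), one argument or row to a line, values as JSON. apply_moves: Moves the arm, as the interface text tells. Its arguments: {"type":"object","properties":{"offset":{"type":"array","items":{"type":"array","items":{"type":"number"}}},"rotation":{"type":"array","items":{"type":"array","items":{"type":"number"}}},"claw":{"type":"array","items":{"type":"number"}},"grip_force":{"type":"number"}},"required":["offset","rotation","claw"]}

```bash
mkdir -p pics
cat > h.py <<'E'
import numpy as np, cv2
from station import status, optics, close_job
from scipy.spatial.transform import Rotation as R
def ray(cam,uv):
    c=optics.get_calibration(cam)
    d=np.array([(uv[0]-c['cx'])/c['fx'],(uv[1]-c['cy'])/c['fy']]); s=d.copy()
    for _ in range(30): s=d/(1+c['k1']*(s@s))
    T=np.array(c['world_to_cam']); Rm=T[:3,:3]
    return -Rm.T@T[:3,3], Rm.T@np.array([s[0],s[1],1])
def at(cam,uv,z):
    o,d=ray(cam,np.array(uv,float)); return o+d*(z-o[2])/d[2]
def snap(cam,name):
    im=optics.camera(cam); cv2.imwrite(f'pics/{name}.png',cv2.cvtColor(im,cv2.COLOR_RGB2BGR)); return im
E
python3 - <<'E'
from h import *
s=status.get_obs()
for k in s: print(k,np.round(s[k],4))
Z=dict(rail=0,cell_pad_top=.084,carriage_front=.058,stop_face=.058,lens_pad_top=.084,cell_seat=None,cuvette=None,stop=None)
for cam in('top','side'):
    snap(cam,cam+'0')
    for q in Z:
        r=optics.place_of(q,cam)
        for a in r[:2]:
            print(cam,q,np.round(a['uv'],1),round(a['confidence'],2),np.round(at(cam,a['uv'],Z[q] if Z[q] is not None else .06),4))
E
```

```text
time 0.0
q [ 1.1799  0.088   1.3723 -0.      1.6836 -0.1031]
dq [ 0.0005 -0.0007  0.0006 -0.0024  0.0006  0.0003]
joint_efforts [-4.00000e-04 -3.51871e+01 -3.13274e+01 -3.00000e-04  1.08000e-02
  0.00000e+00]
position [0.1559 0.5269 0.2301]
eef_rot [-0.4505 -3.1086  0.0035]
wrist_force [ 0.3486 -0.6442 -0.2327]
torque [-0.046   0.0712 -0.0001]
finger_force 0.0
width 1.0019
top cell_pad_top [350.3 254.4] 0.87 [ 0.5639 -0.0647  0.084 ]
top cell_pad_top [319.5 260.4] 0.59 [ 0.5485 -0.0061  0.084 ]
top carriage_front [310.5 269.9] 0.85 [0.5329 0.0105 0.058 ]
top stop_face [221. 280.] 0.8 [0.5018 0.1852 0.058 ]
top lens_pad_top [444.5 238.1] 0.84 [ 0.6073 -0.2479  0.084 ]
top cell_seat [316.9 261.6] 0.84 [ 0.5499 -0.0011  0.06  ]
top cuvette [317.2 260.3] 0.44 [ 0.5525 -0.0015  0.06  ]
top stop [220.9 278.2] 0.64 [0.5051 0.1853 0.06  ]
side rail [331.5 271.4] 0.98 [ 0.5608 -0.041   0.    ]
side carriage_front [333.5 263.5] 0.78 [0.5411 0.0108 0.058 ]
side lens_pad_top [341.3 166.1] 0.73 [ 0.6156 -0.2538  0.084 ]
side cell_seat [327.7 253.3] 0.61 [ 0.557  -0.0083  0.06  ]
side cuvette [333.7 252.5] 0.43 [ 0.549  -0.0136  0.06  ]
```

View pics/top0.png

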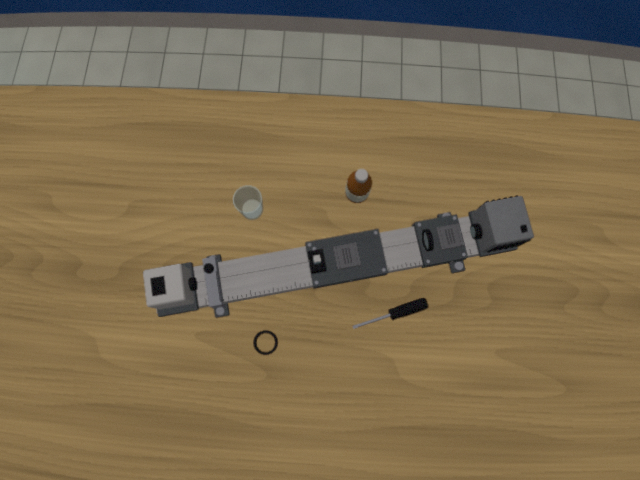

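View pics/side0.png

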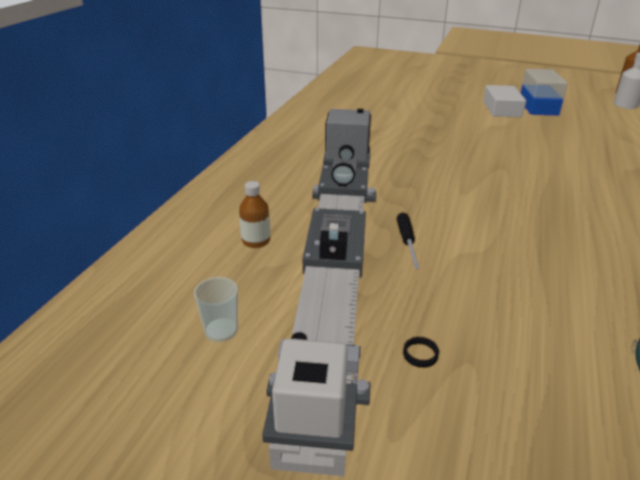

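The top view shows the sample pad at about (347,256), the carriage front at about (310,268), the stop at about (213,280), and the lens carriage at about (440,240). The side view agrees. The rail is turned about 13° from world y. Next I plan the approach above the pad.

```bash
cat >> h.py <<'E'
def plan(p,yawdeg):
    "offset (tool axes) and rotvec deg from the present pose to p, tool down with tool x at yawdeg"
    s=status.get_obs(); r=R.from_rotvec(s['eef_rot']); c=np.radians(yawdeg)
    x=np.array([np.cos(c),np.sin(c),0]); z=np.array([0,0,-1.]); T=R.from_matrix(np.c_[x,np.cross(z,x),z])
    print('off',np.round(r.inv().apply(np.array(p)-s['position']),4),'rot',np.round((r.inv()*T).as_rotvec(degrees=True),2))
E
python3 - <<'E'
from h import *
# rail direction from rail/saddle outlines in the top view
a=[at('top',u,.084) for u in ((350.3,254.4),(444.5,238.1))]; d=a[0]-a[1]; print(np.degrees(np.arctan2(d[1],d[0])))
for q in('cell_carriage','stop','lens_carriage','cell_pad'):
    optics.camera('top')
    for o in optics.outline_of(q,'top')[:1]:
        c=np.argwhere(o['region'])[:,::-1].astype(np.float32); b=cv2.minAreaRect(c)
        print(q,round(o['confidence'],2),np.round(b[0],1),np.round(b[1],1),round(b[2],1),np.round(at('top',b[0],.066),4))
plan((.56,-.05,.24),103.3)
E
```

```text
103.34498739299941
cell_carriage 0.85 [346.3 257.7] [48.9 77.2] 79.4 [ 0.5601 -0.0582  0.066 ]
stop 0.7 [212.9 282.3] [51.2 16.3] 82.4 [0.4953 0.199  0.066 ]
lens_carriage 0.97 [440.  240.1] [48.3 46.7] 77.6 [ 0.607  -0.2437  0.066 ]
cell_pad 0.59 [346.9 255.4] [23.9 24.3] 78.7 [ 0.5648 -0.0592  0.066 ]
off [-0.5512 -0.439  -0.0087] rot [ 0.   -0.   60.21]
```

Request:
apply_moves(
  offset=[
    [-0.045,-0.036,-0.002],
    [-0.09,-0.072,-0.004],
    [-0.135,-0.108,-0.006],
    [-0.18,-0.144,-0.008],
    [-0.225,-0.18,-0.009],
  ],
  rotation=[
    [0,0,5],
    [0,0,10],
    [0,0,15],
    [0,0,20],
    [0,0,25],
  ],
  claw=[0,0,0,0,0],
)

```text
time: 1.92
position: [0.3216, 0.2894, 0.2408]
eef_rot: [1.116, 2.936, 0.002]
wrist_force: [1.1, 0.7, -0.9]
width: 0.001
finger_force: 0.0
```

```bash
python3 -c "
from h import *
plan((.56,-.05,.24),103.3)"
```

```text
off [-0.4037 -0.0953  0.0008] rot [ 0.09 -0.   35.07]
```

Request:
apply_moves(
  offset=[
    [-0.05,-0.012,0],
    [-0.1,-0.024,0],
    [-0.15,-0.036,0],
    [-0.2,-0.048,0],
    [-0.25,-0.06,0],
  ],
  rotation=[
    [0,0,5],
    [0,0,10],
    [0,0,15],
    [0,0,20],
    [0,0,25],
  ],
  claw=[0,0,0,0,0],
)

```text
time: 2.55
position: [0.4691, 0.0789, 0.2406]
eef_rot: [1.726, 2.624, 0.001]
wrist_force: [0.3, 1.7, 0.3]
width: -0.002
finger_force: 0.0
```

```bash
python3 -c "
from h import *
plan((.56,-.05,.24),103.3)"
```

```text
off [-0.1543  0.0324  0.0006] rot [ 5.000e-02 -1.000e-02  1.004e+01]
```

Request:
apply_moves(
  offset=[
    [-0.04,0.008,0],
    [-0.08,0.017,0],
    [-0.12,0.025,0],
    [-0.154,0.032,0],
    [-0.154,0.032,0],
  ],
  rotation=[
    [0,0,3],
    [0,0,6],
    [0,0,10],
    [0,0,10],
    [0,0,10],
  ],
  claw=[0,0,0,0,0],
)

```text
time: 3.18
position: [0.5598, -0.05, 0.2395]
eef_rot: [-1.948, -2.464, 0.001]
wrist_force: [-0.6, -0.1, 0.7]
width: 0.0
finger_force: 0.0
```

Run:
```python
from h import *
s=status.get_obs(); print(np.round(s['position'],4),np.round(s['wrist_force'],2))
snap('wrist','w1')
Z=dict(cell_pad_top=.084,carriage_front=.058,stop_face=.058,lens_pad_top=.084)
for q in Z:
    for a in optics.place_of(q,'wrist')[:2]:
        print(q,np.round(a['uv'],1),round(a['confidence'],2),np.round(at('wrist',a['uv'],Z[q]),4))
for a in optics.place_of('cell_pad_top','top')[:2]: print(a)
```

```text
[ 0.5598 -0.05    0.2395] [-0.63 -0.11  0.65]
cell_pad_top [319.3 230.3] 0.58 [ 0.5625 -0.0566  0.084 ]
carriage_front [318.2 137.1] 0.95 [0.5438 0.0176 0.058 ]
carriage_front [447.5 260.4] 0.17 [ 0.6899 -0.0634  0.058 ]
lens_pad_top [319.4 425.6] 0.48 [ 0.6115 -0.2572  0.084 ]
{'uv': [347.5, 253.6], 'confidence': 0.93}
```

View pics/w1.png

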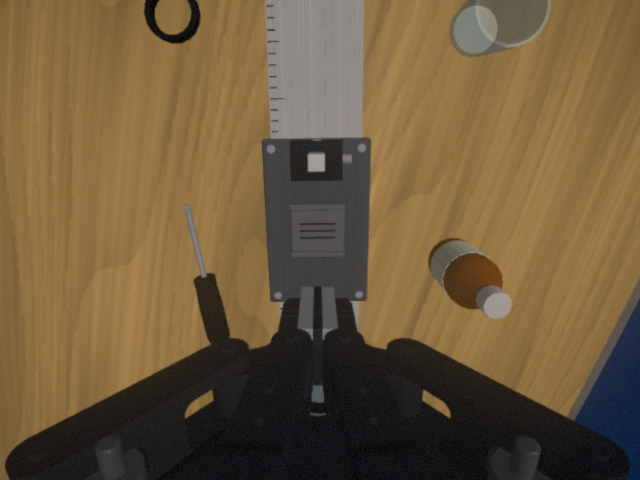

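The wrist view shows the pad spanning about (291–345, 206–257) with its centre at (318,231). The saddle corners are near (263,139), (370,138), (271,301) and (367,300). I'll convert these and compare them with the known sizes.

Run:
```python
from h import *
P=lambda u,z:at('wrist',u,z)[:2]
c=[P(u,.066) for u in((263,139),(370,138),(271,301),(367,300))]
print('width',np.linalg.norm(c[0]-c[1]),np.linalg.norm(c[2]-c[3]),'len',np.linalg.norm(c[0]-c[2]),np.linalg.norm(c[1]-c[3]))
f=(c[0]+c[1])/2; b=(c[2]+c[3])/2; d=f-b; print('f',f,'b',b,'mid',(f+b)/2,'ang',np.degrees(np.arctan2(d[1],d[0])))
pc=[P(u,.084) for u in((291.5,206),(345,206),(292,257),(345.5,257))]
print('pad',np.mean(pc,0),np.linalg.norm(pc[0]-pc[1]),np.linalg.norm(pc[0]-pc[2]))
m=np.mean(pc,0)
for q in('stop','stop_face'):
  for a in optics.place_of(q,'top')[:1]: print(q,a['uv'],at('top',a['uv'],.058))
# crop of top
im=optics.camera('top')[225:325,140:400]; cv2.imwrite('pics/topcrop.png',cv2.resize(im[...,::-1],None,fx=3,fy=3,interpolation=cv2.INTER_CUBIC))
```

```text
width 0.09014868915601831 0.091856388831996 len 0.14983649544411054 0.14968067799684887
f [0.54266404 0.01662682] b [ 0.5799908 -0.1284029] mid [ 0.56132742 -0.05588804] ang 104.43314792067686
pad [ 0.56229974 -0.05762106] 0.04461727267855519 0.04502718962450454
stop [218.7, 280.6] [0.50029874 0.18963953 0.058     ]
stop_face [220.0, 279.1] [0.50342512 0.18736446 0.058     ]
```

View pics/topcrop.png

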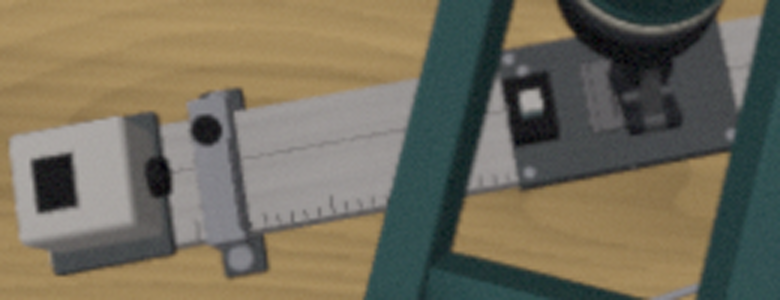

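The saddle and pad measure close to 150 x 92 and 46 x 46 mm, so the fix is good. The pad centre is at (0.562,-0.057), the rail direction is about 104°, and the travel is about 0.176 m. Now I lower over the pad.

```bash
python3 -c "
from h import *
plan((.562,-.057,.094),103.9)"
```

```text
off [-0.01    0.0007  0.1466] rot [ 0.03  0.   -0.33]
```

Request:
apply_moves(
  offset=[
    [-0.003,0,0.04],
    [-0.008,0.0005,0.09],
    [-0.008,0.0005,0.12],
    [-0.008,0.0005,0.145],
    [-0.008,0.0005,0.145],
  ],
  rotation=[
    [0,0,-0.4],
    [0,0,-0.4],
    [0,0,-0.4],
    [0,0,-0.4],
    [0,0,-0.4],
  ],
  claw=[0,0,0,0,0],
)

```text
time: 4.25
position: [0.5595, -0.0551, 0.0928]
eef_rot: [-1.932, -2.47, 0.004]
wrist_force: [-0.3, 0.5, -0.7]
width: 0.001
finger_force: 0.0
```

Run:
```python
from h import *
for i in range(3):
    s=status.get_obs(); print(np.round(s['position'],4),np.round(s['eef_rot'],3),np.round(s['wrist_force'],2))
    im=snap('wrist','w2')
plan((.562,-.057,.09),103.9)
```

```text
[ 0.5595 -0.0551  0.0928] [-1.932 -2.47   0.004] [-0.31  0.5  -0.7 ]
[ 0.5609 -0.0554  0.0949] [-1.935e+00 -2.473e+00  1.000e-03] [-0.21 -0.7  -0.32]
[ 0.5619 -0.0556  0.0962] [1.935e+00 2.474e+00 1.000e-03] [ 1.57 -0.73  0.35]
off [-0.0011 -0.0007  0.007 ] rot [0.15 0.06 0.03]
```

View pics/w2.png

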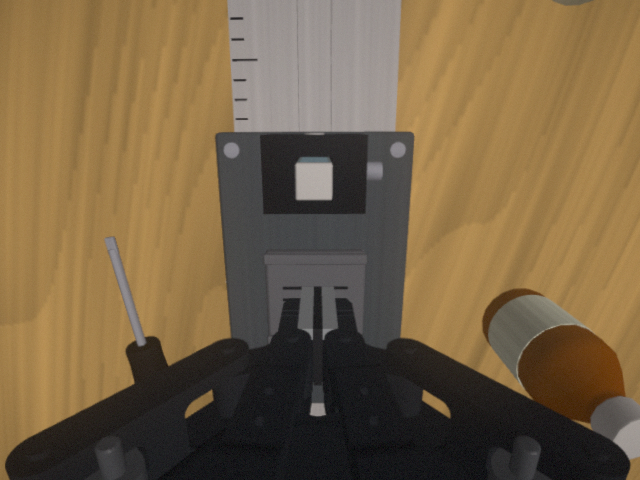

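The fingers hover over the pad: its front ridge is at rows 252–264, columns 265–367, and the fingertip front is at about row 287. I'll check centring along the rail.

Run:
```python
from h import *
d=np.array([np.cos(np.radians(103.9)),np.sin(np.radians(103.9))])
e=at('wrist',(316,252),.087)[:2]; l=at('wrist',(265,252),.087)[:2]; r=at('wrist',(367,252),.087)[:2]
print('w',np.linalg.norm(l-r),'centre',e-.023*d)
p=np.array([status.get_obs()['position'] for _ in range(3)])
print(p[0], 'tip front in image at', at('wrist',(318,287),.095), 'ahead of tcp',(at('wrist',(318,287),.095)[:2]-p[0][:2])@d)
```

```text
w 0.04520897024621906 centre [ 0.56229251 -0.05841973]
[ 0.56238641 -0.05575763  0.09701417] tip front in image at [ 0.56078104 -0.04877272  0.095     ] ahead of tcp 0.007166022952672737
```

Request:
apply_moves(
  offset=[
    [-0.001,0,0.006],
    [-0.001,0,0.01],
    [-0.001,0,0.013],
    [-0.001,0,0.015],
    [-0.001,0,0.015],
  ],
  rotation=[
    [0,0,0],
    [0,0,0],
    [0,0,0],
    [0,0,0],
    [0,0,0],
  ],
  claw=[0,0,0,0,0],
)

```text
time: 5.03
position: [0.5617, -0.0567, 0.0808]
eef_rot: [1.936, 2.474, 0.0]
wrist_force: [-1.7, 0.7, 3.4]
width: 0.004
finger_force: 1.6
```

Request:
apply_moves(
  offset=[
    [0,0,0.001],
    [0,0,0.001],
  ],
  rotation=[
    [0,0,0],
    [0,0,0],
  ],
  claw=[0,0],
)

```text
time: 5.28
position: [0.5618, -0.0567, 0.0797]
eef_rot: [1.936, 2.474, 0.0]
wrist_force: [-1.5, 0.2, 4.5]
width: 0.0
finger_force: 2.2
```

Request:
apply_moves(
  offset=[
    [0,0,0.001],
    [0,0,0.001],
  ],
  rotation=[
    [0,0,0],
    [0,0,0],
  ],
  claw=[0,0],
)

```text
time: 5.52
position: [0.5618, -0.0568, 0.0786]
eef_rot: [1.936, 2.474, 0.0]
wrist_force: [-2.1, 0.8, 5.5]
width: -0.0
finger_force: 2.7
```

Request:
apply_moves(
  offset=[
    [0,0,0.0015],
    [0,0,0.0015],
  ],
  rotation=[
    [0,0,0],
    [0,0,0],
  ],
  claw=[0,0],
)

```text
time: 5.78
position: [0.5618, -0.0568, 0.0772]
eef_rot: [1.936, 2.474, 0.0]
wrist_force: [-2.0, -0.8, 6.1]
width: 0.003
finger_force: 2.8
```

The pad is about 6.8 mm down at 6 N, so the brake should be free. Now I push slowly along tool +x.

Request:
apply_moves(
  offset=[
    [0.002,0,0],
    [0.006,0,0],
    [0.011,0,0],
    [0.016,0,0],
    [0.02,0,0],
  ],
  rotation=[
    [0,0,0],
    [0,0,0],
    [0,0,0],
    [0,0,0],
    [0,0,0],
  ],
  claw=[0,0,0,0,0],
)

```text
time: 6.4
position: [0.557, -0.0377, 0.0773]
eef_rot: [1.935, 2.473, -0.001]
wrist_force: [-1.7, -1.5, 5.8]
width: -0.003
finger_force: 2.8
```

Run:
```python
from h import *
snap('wrist','w3'); s=status.get_obs(); print(s['position'],s['wrist_force'])
for a in optics.place_of('carriage_front','wrist')[:1]: print(a['uv'],at('wrist',a['uv'],.058))
```

```text
[ 0.55685641 -0.0371574   0.07731167] [-1.54201497 -0.14726725  6.04000792]
[319.1, 127.3] [0.53977044 0.03435434 0.058     ]
```

View pics/w3.png

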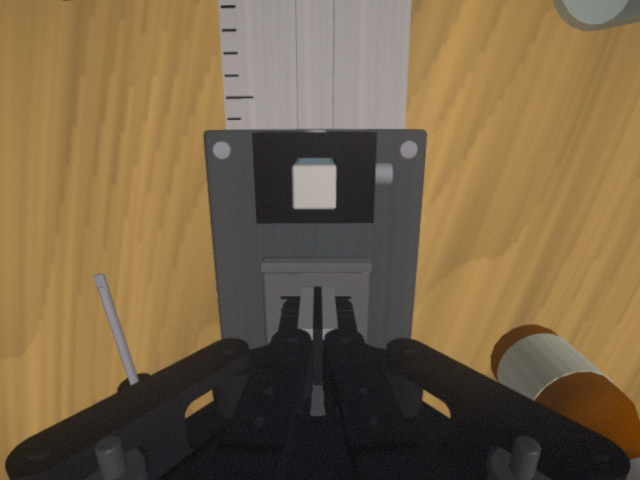

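The carriage is moving with the finger: the scale has shifted, the front edge is at row 130, and the ridge is still ahead of the tip. I'll continue.

Request:
apply_moves(
  offset=[
    [0.006,0,0],
    [0.016,0,0],
    [0.027,0,0],
    [0.037,0,0],
    [0.045,0,0],
  ],
  rotation=[
    [0,0,0],
    [0,0,0],
    [0,0,0],
    [0,0,0],
    [0,0,0],
  ],
  claw=[0,0,0,0,0],
)

```text
time: 7.12
position: [0.546, 0.0062, 0.0772]
eef_rot: [1.936, 2.473, -0.001]
wrist_force: [-2.5, -1.5, 5.8]
width: -0.002
finger_force: 2.8
```

Request:
apply_moves(
  offset=[
    [0.008,0,0],
    [0.018,0,0],
    [0.029,0,0],
    [0.038,0,0],
    [0.045,0,0],
  ],
  rotation=[
    [0,0,0],
    [0,0,0],
    [0,0,0],
    [0,0,0],
    [0,0,0],
  ],
  claw=[0,0,0,0,0],
)

```text
time: 7.75
position: [0.535, 0.0499, 0.0771]
eef_rot: [1.936, 2.474, -0.001]
wrist_force: [-2.5, -2.8, 5.5]
width: 0.002
finger_force: 2.8
```

Request:
apply_moves(
  offset=[
    [0.006,0,0],
    [0.014,0,0],
    [0.022,0,0],
    [0.028,0,0],
    [0.032,0,0],
  ],
  rotation=[
    [0,0,0],
    [0,0,0],
    [0,0,0],
    [0,0,0],
    [0,0,0],
  ],
  claw=[0,0,0,0,0],
)

```text
time: 8.38
position: [0.5272, 0.081, 0.0771]
eef_rot: [1.936, 2.474, -0.002]
wrist_force: [-2.8, -2.0, 6.2]
width: 0.002
finger_force: 2.8
```

Run:
```python
from h import *
snap('wrist','w4'); s=status.get_obs(); print(s['position'],s['wrist_force'])
for q in('carriage_front','stop_face'):
  for a in optics.place_of(q,'wrist')[:1]: print(q,a['confidence'],a['uv'],at('wrist',a['uv'],.058))
```

```text
[0.52706453 0.08151032 0.07706461] [-3.81498739 -1.12453028  4.55077294]
carriage_front 0.76 [315.1, 127.0] [0.50827879 0.15269118 0.058     ]
stop_face 0.86 [315.4, 34.1] [0.49973861 0.18795418 0.058     ]
```

View pics/w4.png

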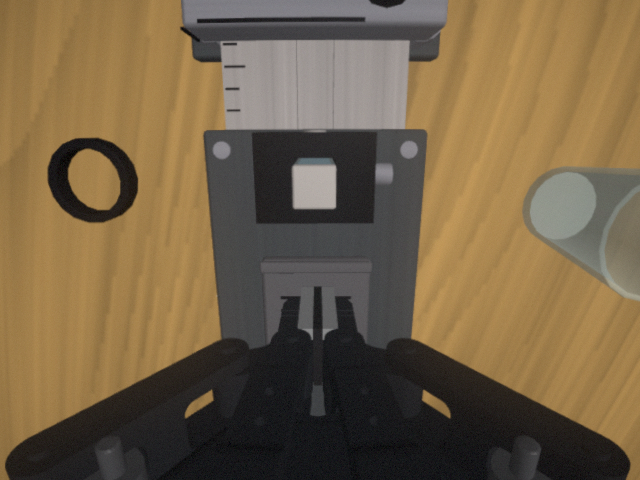

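The carriage has followed without slip. The front edge is at row 128, the stop's lower face edge is at about row 40, and about 34–36 mm of gap remains. I go slowly for 28 mm, then creep.

Request:
apply_moves(
  offset=[
    [0.006,0,0],
    [0.013,0,0],
    [0.02,0,0],
    [0.025,0,0],
    [0.028,0,0],
  ],
  rotation=[
    [0,0,0],
    [0,0,0],
    [0,0,0],
    [0,0,0],
    [0,0,0],
  ],
  claw=[0,0,0,0,0],
)

```text
time: 9.15
position: [0.5204, 0.1082, 0.077]
eef_rot: [-1.936, -2.474, 0.002]
wrist_force: [-3.5, -2.5, 4.6]
width: -0.002
finger_force: 2.8
```

Run:
```python
from h import *
im=snap('wrist','w5'); s=status.get_obs(); print(s['position'],s['wrist_force'])
for q in('carriage_front','stop_face'):
  for a in optics.place_of(q,'wrist')[:1]: print(q,a['confidence'],a['uv'],at('wrist',a['uv'],.058))
cv2.imwrite('pics/w5c.png',cv2.resize(im[60:300,180:460,::-1],None,fx=2,fy=2))
```

```text
[0.5203166  0.1085584  0.07704093] [-2.22699289  0.48315929  5.53417146]
carriage_front 0.74 [318.0, 128.3] [0.50283119 0.17956921 0.058     ]
stop_face 0.8 [313.6, 107.3] [0.49897755 0.18742724 0.058     ]
```

View pics/w5c.png

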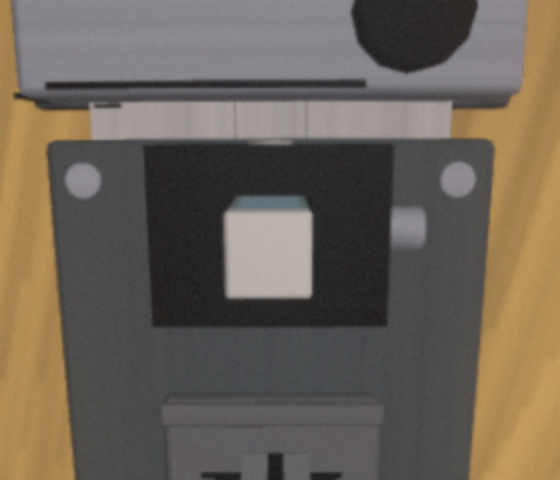

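The crop shows the carriage front edge at row 140 and the stop's face at about row 105, so about 8 mm remains. I creep the rest.

Request:
apply_moves(
  offset=[
    [0.0015,0,0],
    [0.003,0,0],
    [0.0045,0,0],
    [0.0055,0,0],
    [0.006,0,0],
  ],
  rotation=[
    [0,0,0],
    [0,0,0],
    [0,0,0],
    [0,0,0],
    [0,0,0],
  ],
  claw=[0,0,0,0,0],
)

```text
time: 9.93
position: [0.519, 0.1138, 0.077]
eef_rot: [-1.936, -2.474, 0.002]
wrist_force: [-3.3, -1.6, 5.9]
width: 0.0
finger_force: 2.8
```

Request:
apply_moves(
  offset=[
    [0.0005,0,0],
    [0.001,0,0],
    [0.001,0,0],
  ],
  rotation=[
    [0,0,0],
    [0,0,0],
    [0,0,0],
  ],
  claw=[0,0,0],
)

```text
time: 10.3
position: [0.5188, 0.1148, 0.077]
eef_rot: [-1.936, -2.474, 0.002]
wrist_force: [-2.8, -1.1, 5.8]
width: 0.005
finger_force: 2.8
```

Request:
apply_moves(
  offset=[
    [0.0005,0,0],
    [0.001,0,0],
    [0.001,0,0],
  ],
  rotation=[
    [0,0,0],
    [0,0,0],
    [0,0,0],
  ],
  claw=[0,0,0],
)

```text
time: 10.68
position: [0.5185, 0.1158, 0.077]
eef_rot: [-1.936, -2.474, 0.002]
wrist_force: [-1.8, -2.2, 5.6]
width: -0.002
finger_force: 2.8
```

Run:
```python
from h import *
im=snap('wrist','w6'); s=status.get_obs(); print(s['position'],s['wrist_force'])
for q in('carriage_front','stop_face'):
  for a in optics.place_of(q,'wrist')[:1]: print(q,a['confidence'],a['uv'],at('wrist',a['uv'],.058))
cv2.imwrite('pics/w6c.png',cv2.resize(im[60:300,180:460,::-1],None,fx=2,fy=2))
```

```text
[0.51848021 0.11576634 0.07699507] [-2.60780225 -0.97061583  5.04373668]
carriage_front 0.63 [549.6, 257.4] [0.62328169 0.15665099 0.058     ]
stop_face 0.95 [315.1, 127.5] [0.49976244 0.18683179 0.058     ]
```

View pics/w6c.png

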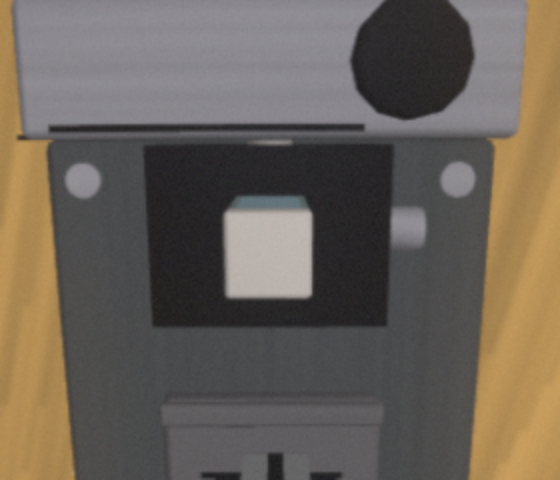

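The gap is nearly closed: the stop's lower edge is at about row 135 and the saddle edge at about row 140. I nudge further and track the saddle in the wrist image. It shifts only once the stop holds it and the finger slips.

Request:
apply_moves(
  offset=[
    [0.0005,0,0],
    [0.001,0,0],
    [0.001,0,0],
  ],
  rotation=[
    [0,0,0],
    [0,0,0],
    [0,0,0],
  ],
  claw=[0,0,0],
)

```text
time: 11.2
position: [0.5186, 0.116, 0.0771]
eef_rot: [1.936, 2.473, -0.003]
wrist_force: [-2.2, -4.0, 5.8]
width: 0.003
finger_force: 2.8
```

```bash
cat > sh.py <<'E'
from h import *
import sys
a=sys.argv[1]; im=snap('wrist',a); s=status.get_obs(); print(s['position'],s['wrist_force'])
g=lambda n:cv2.cvtColor(cv2.imread(f'pics/{n}.png'),cv2.COLOR_BGR2GRAY).astype(np.float32)
def shift(n,m,y0,y1,x0,x1):
    w=cv2.createHanningWindow((x1-x0,y1-y0),cv2.CV_32F); return np.round(cv2.phaseCorrelate(g(n)[y0:y1,x0:x1],g(m)[y0:y1,x0:x1],w)[0],2)
for n in('w5','w6'): print(n,'saddle',shift(n,a,150,285,215,415),'stop',shift(n,a,60,128,190,440))
E
python3 sh.py w7
```

```text
[0.51856611 0.11596938 0.07708349] [-2.55713038 -3.06966317  5.08385502]
w5 saddle [-0.47  1.2 ] stop [-1.06 23.89]
w6 saddle [-0.49  1.28] stop [-0.52  0.45]
```

The TCP stalled, moving 0.2 mm for a 1 mm command, and the reaction along the rail rose by about 2 N. That means contact. One more small nudge will confirm it.

Request:
apply_moves(
  offset=[
    [0.0005,0,0],
    [0.0005,0,0],
  ],
  rotation=[
    [0,0,0],
    [0,0,0],
  ],
  claw=[0,0],
)

```text
time: 11.5
position: [0.5187, 0.1164, 0.0772]
eef_rot: [1.935, 2.472, -0.002]
wrist_force: [-2.2, -3.1, 5.0]
width: 0.002
finger_force: 2.8
```

```bash
python3 sh.py w8
```

```text
[0.51874248 0.11636652 0.07724004] [-2.28272294 -4.17199517  5.77367614]
w5 saddle [-1.38  2.28] stop [-1.74 24.89]
w6 saddle [-1.41  2.34] stop [-1.19  1.39]
```

The saddle and the stop now shift together in the image, so the carriage is at the stop and the finger slides on the pad. I raise straight up.

Request:
apply_moves(
  offset=[
    [0,0,-0.002],
    [0,0,-0.004],
    [0,0,-0.006],
    [0,0,-0.008],
    [0,0,-0.011],
  ],
  rotation=[
    [0,0,0],
    [0,0,0],
    [0,0,0],
    [0,0,0],
    [0,0,0],
  ],
  claw=[0,0,0,0,0],
)

```text
time: 12.18
position: [0.518, 0.1179, 0.0871]
eef_rot: [-1.935, -2.473, 0.001]
wrist_force: [-0.3, 0.1, 0.1]
width: -0.004
finger_force: 0.0
```

Request:
apply_moves(
  offset=[
    [0,0,-0.02],
    [0,0,-0.06],
    [0,0,-0.11],
    [0,0,-0.14],
    [0,0,-0.14],
  ],
  rotation=[
    [0,0,0],
    [0,0,0],
    [0,0,0],
    [0,0,0],
    [0,0,0],
  ],
  claw=[0,0,0,0,0],
)

```text
time: 12.8
position: [0.5199, 0.118, 0.2311]
eef_rot: [1.933, 2.471, 0.008]
wrist_force: [-0.2, 0.2, 0.1]
width: 0.0
finger_force: 0.0
```

Run:
```python
from h import *
im=snap('wrist','w9'); s=status.get_obs(); print(s['position'],s['wrist_force'])
cv2.imwrite('pics/w9c.png',cv2.resize(im[60:320,180:460,::-1],None,fx=2,fy=2))
```

```text
[0.51890625 0.11780921 0.22858475] [ 0.15593027  0.31032439 -0.13766587]
```

View pics/w9c.png

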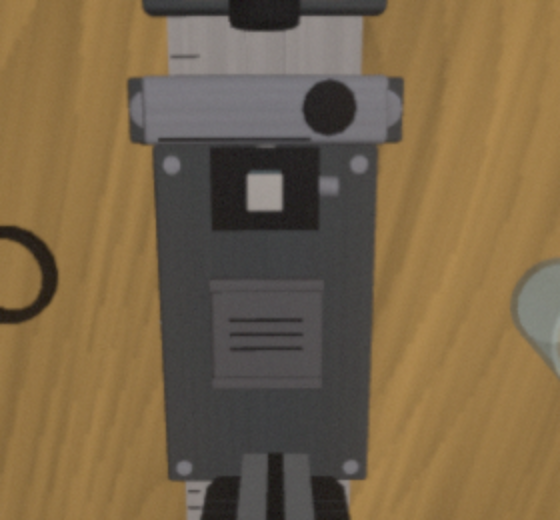

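The carriage front (row 143) sits flush against the stop with no rail showing between them. The pad is up, the cuvette stands in its well and the arm is clear.

```bash
python3 -c "
from station import close_job
print(close_job())"
```

```text
the job is handed in; nothing more can be done
None
```

The sample carriage rests against the stop with its pad up, the brake should be holding it, the cuvette and lens carriage were not touched, and the job is handed in (no verdict was returned).

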